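# Put a tube mixer in gear and bring an empty socket to the pointer

### The arm

A 7-joint arm with a two-finger parallel gripper is mounted at the origin on the work surface. World frame = base frame: x ahead of the robot, y to its left, z up, the work surface at z = 0. Lengths are in m, angles in rad, forces in N, time in s.
With the tool pointing down it reaches from about 0.4 to 0.875 m from the base axis. Payload 4.4 kg.
Tool frame: the origin (TCP) lies midway between the tips of the shut fingers; the grasp point (between the pads) lies 19 mm behind it (grip_point_offset is the distance from the TCP to the grasp point, in m); z points along the fingers, x is the direction in which the jaws open and shut, and the axes are right-handed (so a half turn about z gives the same grasp; the last joint's range is limited). The gripper opens to 85 mm and grips with 20 to 120 N. Pads are 22 mm wide; open, the fingers measure 114 mm over their backs; the gripper's body (76 mm by 85 mm) begins 54 mm behind the grasp point. The pads swing forward as they close: fully open they stand 13 mm farther back than shut.
Start: joints at [-1.242, 0.628, 0.038, 1.517, -0.027, 0.996, -0.02], TCP at [0.25, 0.6, 0.231] pointing down, gripper open.
Joint ranges: [-3.06, 3.06], [-0.37, 2.12], [-1.25, 1.32], [0.18, 2.47], [-1.1, 4.24], [0.23, 1.98], [-2.94, 2.94]. Speed limits (rad/s): [2.57, 2.57, 3.14, 3.14, 3.14, 3.14, 3.14].

### API

Orientations are given as [roll, pitch, yaw] about the fixed x, y, z axes, in that order (R = Rz(yaw) Ry(pitch) Rx(roll)).
In Python, from station import * gives the robot as it stands.
- The arm moves only by the tool arm_command, never from a script. Its argument "series" is a list of rows, each a list of 7 numbers: the shift along the tool's x, y, z scaled (see below), then the turn, a rotation vector about the tool's x, y, z scaled (see below), then the opening, from 0 (shut) to 1 (fully open). In form: [[dx, dy, dz, rx, ry, rz, fingers], ...]. A call has 1 to 20 rows; each row shifts and turns the commanded pose from where the row before left it, along the tool's axes as they then stand; what a row does not reach is not made up. The controller multiplies each number of a shift by 1000 mm and each number of a turn by 2 pi rad. A row lasts 1/12 s, in which the tool goes at most 41.7 mm and 7.16 degrees, less where a joint would pass 70% of its speed; a pose out of reach is approached as far as the arm can. A call with a number of a shift or a turn outside -1 to 1 is refused whole. A call with a gripper value outside its range is refused whole. The fingers move at their own pace and stop on an object; "squeeze" is the grip in N (left out, the last holds). Time passes only in rows, so rows that do not move let the fingers close. It gives the time, the measured TCP pose, the force and the opening at its end, in the units of the state.
- observe(): the state, without advancing time (a new reading comes with each control period).
- snapshot(name): name is "scene" or "top" or "wrist"; returns (picture, depth): 384x512x3 uint8, red, green, blue; 384x512 float32, m along the optical axis (not along the pixel's ray), 0 where there is no reading.
- camera_params(name): a dict with "fov_y" (degrees; the focal length in pixels is half the picture's height over the tangent of half this angle, whatever the lens; pixels are square), "cx", "cy" (the principal point, pixels), "world_from_camera" (4x4, takes a point from camera to world coordinates). Camera axes: x right, y up, looking along -z (the intrinsics and any distortion apply to the point x, -y, -z); pixel columns grow to the right and rows downward; lengths in m; the calibration is good to about 2 mm. A picture is of the moment at which its call begins: read the wrist's pose just before it. camera_params takes no time and is no camera call; for the wrist camera it gives the pose at the moment of the call.
- finish_job(): hands the job in, once; it reports no verdict.
The state is a dict: "t": time; "joint_positions": joint angles; "dq": joint speeds; "tau": joint torques, N m; "eef_pos": TCP position; "eef_rot": TCP orientation; "contact_force": force on the tool from outside, world axes, zero at the start; "torque": the same for the moment, N m; "gripper_width": finger opening in m.
Only numpy, scipy, OpenCV 4.12 (cv2) and the standard library are available. Lean on these libraries where they do the work, as an engineer would, in place of code of your own. Each camera call takes 0.05 s, during which the arm holds its last target.

### The job

The tube mixer on the bench is out of gear: ease the black gear knob down its spindle, rocking the spindle by the knob and never forcing the teeth, until they mesh and the knob is fully home. Then turn the carousel by the knob until one of its two empty sockets (either one) stands right at the steel pointer, leave it in gear and let go. Do not touch the carousel or its tubes, and leave the other things on the bench where they are.

Things in the scene. Friction and masses are not known exactly. Their poses are not given: they have to be found in the camera images.
- mixer: Bench tube mixer, fixed to the bench: white base 240 x 240 mm, 45 mm high. Origin on the bench under the centre of the base, which is also the vertical axis of spindle, gear knob and carousel. Its x axis points horizontally from that axis to the steel pointer; z up.
- pointer (a point): Inner tip of the fixed steel pointer (a pin with an arrow head, 91 mm high) on one edge of the base, 96 mm from the spindle axis, 88 mm above the bench.
- gear_knob: Round black fluted knob, 40 mm in diameter, 36 mm tall, on top of the vertical spindle; origin at its middle on the axis, z up, 150 mm above the bench when right up, 137 mm when home. It turns with the spindle, freely and without limit, and slides down it. Below it, on the same piece: a stem and a 68 mm disc (upper face 34 mm below the origin) with 6 dog teeth. Its x axis does not tell where teeth mesh.
- gear_slide (a joint): How far the gear knob is pushed down, m: 0 right up (out of gear), 0.005 when its teeth rest tip on tip on the carousel's, 0.013 fully home (in gear). Starts at 0 to 0.003 with teeth not in line. The teeth enter only within about 5 degrees either side of each of 6 positions, 60 degrees apart. Free sliding takes 2 to 6 N; it stays where left. Over 40 N on the teeth damages them: let them meet at 10 mm/s or less.
- carousel: Aluminium carousel, 184 mm in diameter, turning on the same vertical axis; origin on the bench on that axis, z up, its two empty sockets at its +x and -x. 12 sockets on a circle of 72 mm radius, 10 with short capped glass tubes (cap tops 98 mm above the bench), 2 opposite ones empty. In its middle a steel hub, 68 mm wide, with 6 dog teeth standing up, tips 94 mm above the bench.
- carousel_turn (a joint): Turn of the carousel, rad, anticlockwise from above, 0 at the start. No limits; it turns stiffly (about 0.3 N m) and stays where it is left. When in gear it follows the knob after up to about 10 degrees of free play.
- socket_a (a point): Mouth of one empty socket, 72 mm from the carousel's axis on its +x, 66 mm above the bench.
- socket_b (a point): Mouth of the other empty socket, opposite, 72 mm from the axis on the carousel's -x, 66 mm above the bench.
- reagent_jar: Bystander: loose white capped jar, 52 mm in diameter, 85 mm tall; origin under its centre.
- beaker: Bystander: loose small glass beaker, 52 mm in diameter, 65 mm tall; origin under its centre.
- tube_rack: Bystander: loose black tube rack block with 8 holes, 110 x 60 x 35 mm, empty; origin under its centre.

How it is judged:
On the way, in this order (a step that is already met when the one before it is completed fails the run):
1. the gear knob is down fully home, its teeth meshed with those of the carousel (value of joint gear_slide above 0.0115 m), for 0.2 s.
2. with the gear still home, an empty socket has been brought to the pointer (value of joint gear_slide above 0.0115 m and ((x of socket_a in the frame of mixer above 0 m and y of socket_a in the frame of mixer between -0.012 and 0.012 m) or (x of socket_b in the frame of mixer above 0 m and y of socket_b in the frame of mixer between -0.012 and 0.012 m))), for 0.2 s.
At the end, for the whole second after the job is handed in: The gear knob is still fully home (slide above 11.5 mm of its 13 mm), one of the two empty sockets stands at the pointer (within 12 mm sideways of the line from the spindle axis through the pointer, on the pointer's side), and the carousel is at rest (all of step 2 and angular speed of carousel below 0.05 rad/s); the robot touches nothing.
It fails at once if the gear teeth are forced: more than 40 N between the knob's teeth and the carousel's (contact force between gear_knob and carousel above 40 N).
It fails at once if the robot touches the carousel or its tubes (contact force between any of the fingers, the arm and carousel above 1 N).
It fails at once if the reagent jar is pushed away or tipped (distance of reagent_jar from where it was at the start of the episode above 0.02 m or angle between reagent_jar's own z axis and vertical above 0.3 rad).
It fails at once if the beaker is pushed away or tipped (distance of beaker from where it was at the start of the episode above 0.02 m or angle between beaker's own z axis and vertical above 0.3 rad).
It fails at once if the tube rack is pushed away or tipped (distance of tube_rack from where it was at the start of the episode above 0.02 m or angle between tube_rack's own z axis and vertical above 0.3 rad).
It also fails if it takes over 51 s, if anything falls off the work surface, if the arm or the gripper's body presses on something with over 40 N, if the wrist force passes 120 N, or if a joint passes its speed limit or range.

## Working session

There is one attempt and no reset: what is moved stays moved. The work goes in short steps, Python scripts to look and compute and a tool call to move; the robot and the scene stay as the last step left them, time stands still between calls to the robot, and variables do not carry over. Pictures are saved under pics/ and viewed, and the job is handed in when it is done.

Besides the shell and the picture viewer there is one more tool, called in YAML: its name, and indented under it one key for each argument. arm_command: Moves the arm, as the interface text tells. Its arguments: {"type":"object","properties":{"series":{"type":"array"},"squeeze":{"type":"number"}},"required":["series"]}

```bash
mkdir -p pics; cat > h.py <<'E'
from station import *
import numpy as np, cv2
def grab(cam,name):
    p,d=snapshot(cam); cv2.imwrite(f'pics/{name}.png',p[:,:,::-1]); np.savez(f'pics/{name}.npz',p=p,d=d,T=camera_params(cam)['world_from_camera']); return p,d
def ray(cam,u,v,T=None):
    c=camera_params(cam); f=192/np.tan(np.radians(c['fov_y'])/2)
    T=np.array(c['world_from_camera']) if T is None else T
    r=T[:3,:3]@np.array([(u-c['cx'])/f,-(v-c['cy'])/f,-1.0]); return T[:3,3],r
def onz(cam,u,v,z,T=None):
    o,r=ray(cam,u,v,T); return o+r*(z-o[2])/r[2]
E
python3 - <<'E'
from h import *
print(observe())
for c in ['scene','top','wrist']:
    print(c,camera_params(c)); 
grab('scene','s0'); grab('top','t0')
E
```

```text
{'t': 0.0, 'joint_positions': array([-1.2417777 ,  0.62935942,  0.0384115 ,  1.51838841, -0.02700682,
        0.9962789 , -0.01996132]), 'dq': array([ 0.00067806,  0.00026365, -0.00080403, -0.00100178, -0.0011315 ,
       -0.00120629, -0.00073349]), 'tau': array([ 3.18036364e-04, -5.63398647e+01,  1.22653272e+00, -1.93433082e+01,
        1.11058663e-02,  1.09255873e-02, -1.15108094e-05]), 'eef_pos': array([0.24972892, 0.59942849, 0.23037338]), 'eef_rot': array([3.14158999e+00, 1.91716102e-03, 1.17603683e+00]), 'contact_force': array([0.79154755, 0.90156292, 0.2950282 ]), 'torque': array([-0.0427541 ,  0.01729874, -0.03467269]), 'gripper_width': 0.08550975752181537}
scene {'fov_y': 44.939695018410745, 'cx': 260.1988026379581, 'cy': 193.0710073128275, 'world_from_camera': array([[ 0.16419527, -0.84646471,  0.50649522,  1.19799315],
       [ 0.98635411,  0.13460899, -0.09479442, -0.03763044],
       [ 0.01206132,  0.51514844,  0.85701611,  1.12694496],
       [ 0.        ,  0.        ,  0.        ,  1.        ]])}
top {'fov_y': 42.21433240168881, 'cx': 256.83018259519156, 'cy': 192.3282849070279, 'world_from_camera': array([[ 2.07400049e-04,  9.84770540e-01, -1.73858968e-01,
         4.15726873e-01],
       [-9.99988692e-01, -6.21779105e-04, -4.71478381e-03,
         6.09493229e-02],
       [-4.75108207e-03,  1.73857980e-01,  9.84759275e-01,
         1.16826447e+00],
       [ 0.00000000e+00,  0.00000000e+00,  0.00000000e+00,
         1.00000000e+00]])}
wrist {'fov_y': 68.72888907871614, 'cx': 259.0625563513431, 'cy': 187.77579206335795, 'world_from_camera': array([[ 0.38461025, -0.87640417, -0.28981147,  0.17499713],
       [ 0.92307618,  0.36437669,  0.12312592,  0.63108507],
       [-0.00230752, -0.31487356,  0.94913082,  0.37376677],
       [ 0.        ,  0.        ,  0.        ,  1.        ]])}
```

View pics/s0.png

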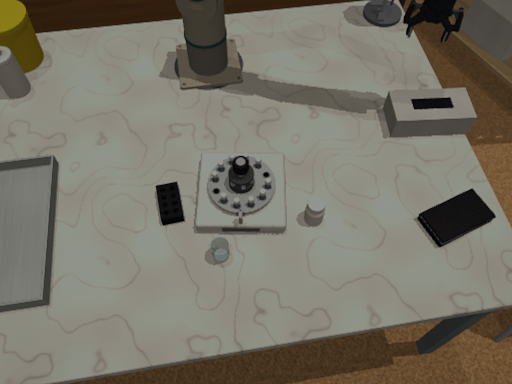

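View pics/t0.png

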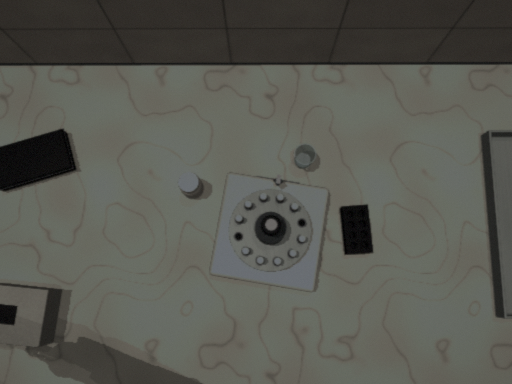

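The top view has the mixer near (270,230), with empty sockets at about (302,222) and (238,236) and the pointer at about (279,182). The beaker, jar and rack stand around it. I'll zoom in next.

```bash
python3 - <<'E'
from h import *
p=cv2.imread('pics/t0.png'); c=p[140:300,190:390]; c=cv2.convertScaleAbs(cv2.resize(c,None,fx=3.7,fy=3.7,interpolation=cv2.INTER_CUBIC),alpha=1.8); cv2.imwrite('pics/t0z.png',c)
p=cv2.imread('pics/s0.png'); c=p[140:270,150:340]; c=cv2.convertScaleAbs(cv2.resize(c,None,fx=4,fy=4,interpolation=cv2.INTER_CUBIC),alpha=1.3); cv2.imwrite('pics/s0z.png',c)
for n,u,v,z in [('knobtop',271,225,.168),('ptr',279,186,.09),('sa',302,222,.066),('sb',238,236,.066),('jar',190,182,.085),('beaker',305,150,.065),('rack',357,229,.035)]:
    print(n,onz('top',u,v,z).round(4))
d=np.load('pics/t0.npz')['d']
print(d[225,271],d[222,302],d[236,238])
E
```

```text
knobtop [0.5253 0.0371 0.168 ]
ptr [0.6202 0.0172 0.09  ]
sa [ 0.5432 -0.0343  0.066 ]
sb [0.5121 0.1079 0.066 ]
jar [0.6304 0.2146 0.085 ]
beaker [ 0.7087 -0.0439  0.065 ]
rack [ 0.5307 -0.1622  0.035 ]
1.004221 1.107462 1.102944
```

View pics/t0z.png

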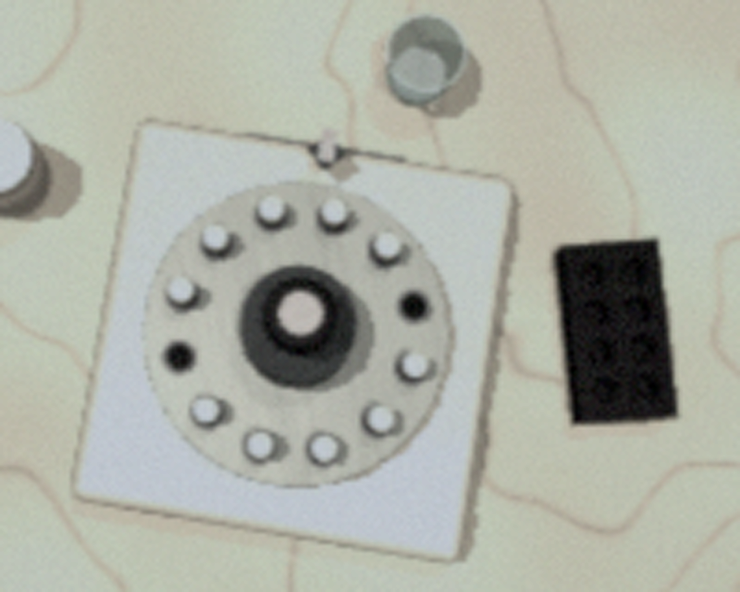

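View pics/s0z.png

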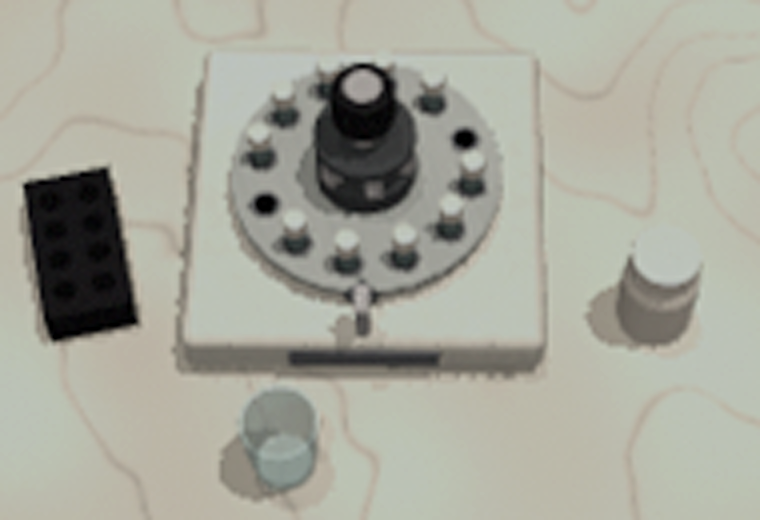

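```bash
python3 - <<'E'
from h import *
from scipy.optimize import least_squares
def m(x,y): return 190+(x+.5)/3.7-.5,140+(y+.5)/3.7-.5
P=lambda x,y,z: onz('top',*m(x,y),z)
cs=np.array([P(142,120,.045),P(513,183,.045),P(462,560,.045),P(75,494,.045)])
print('base',cs.round(4).tolist(),cs.mean(0))
# tube caps and sockets
caps=np.array([P(x,y,.098) for x,y in [(272,208),(333,211),(387,245),(416,364),(380,418),(323,447),(260,443),(206,409),(182,290),(215,237)]])
print('caps mean',caps.mean(0))
sa=P(414,306,.066); sb=P(179,356,.066); print('sock',sa,sb,(sa+sb)/2)
print('ptr',P(325,158,.088))
# cap of knob: light blob in both views
def blob(cam,name,box):
    p=cv2.imread(f'pics/{name}.png')[box[1]:box[3],box[0]:box[2]]
    g=cv2.cvtColor(p,cv2.COLOR_BGR2GRAY); 
    _,t=cv2.threshold(g,0,255,cv2.THRESH_OTSU)
    n,l,s,c=cv2.connectedComponentsWithStats(t); print(s.tolist(),c.tolist())
    return [(x[4],c[i]+np.array(box[:2])) for i,x in enumerate(s)]
bt=blob('top','t0',(262,214,281,232)); bs=blob('scene','s0',(231,155,251,175))
E
```

```text
base [[0.6616, 0.1329, 0.045], [0.6215, -0.0976, 0.045], [0.3921, -0.0614, 0.045], [0.4311, 0.1709, 0.045]] [0.52656408 0.03620718 0.045     ]
caps mean [0.52685603 0.03765752 0.098     ]
sock [ 0.54244326 -0.03327037  0.066     ] [0.51239525 0.1079147  0.066     ] [0.52741926 0.03732217 0.066     ]
ptr [0.62886781 0.02044582 0.088     ]
[[0, 0, 19, 18, 225], [17, 0, 2, 2, 3], [3, 5, 13, 12, 114]] [[8.973333333333333, 7.733333333333333], [17.666666666666668, 0.3333333333333333], [8.824561403508772, 10.228070175438596]]
[[0, 1, 20, 19, 264], [0, 0, 20, 11, 68], [5, 2, 10, 9, 66], [0, 10, 1, 2, 2]] [[9.253787878787879, 12.193181818181818], [11.029411764705882, 2.3529411764705883], [9.196969696969697, 6.0606060606060606], [0.0, 10.5]]
```

```bash
python3 - <<'E'
from h import *
from scipy.optimize import least_squares
o1,r1=ray('top',270.82,224.23); o2,r2=ray('scene',240.2,161.06)
A=np.c_[r1,-r2]; s=np.linalg.lstsq(A,o2-o1,rcond=None)[0]
print(o1+r1*s[0],o2+r2*s[1])
print(onz('top',270.82,224.23,.167),onz('scene',240.2,161.06,.167))
E
```

```text
[0.52748327 0.0373559  0.16275117] [0.52714769 0.03460352 0.16277845]
[0.52701104 0.0374556  0.167     ] [0.53008495 0.03428725 0.167     ]
```

arm_command:
  series:
    - [-0.0229, 0.0262, 0, 0, 0, 0, 1]
    - [-0.0229, 0.0262, 0, 0, 0, 0, 1]
    - [-0.0229, 0.0262, 0, 0, 0, 0, 1]
    - [-0.0229, 0.0262, 0, 0, 0, 0, 1]
    - [-0.0229, 0.0262, 0, 0, 0, 0, 1]
    - [-0.0229, 0.0262, 0, 0, 0, 0, 1]
    - [-0.0229, 0.0262, 0, 0, 0, 0, 1]
    - [-0.0229, 0.0262, 0, 0, 0, 0, 1]
    - [-0.0229, 0.0262, 0, 0, 0, 0, 1]
    - [-0.0229, 0.0262, 0, 0, 0, 0, 1]
    - [-0.0229, 0.0262, 0, 0, 0, 0, 1]
    - [-0.0229, 0.0262, 0, 0, 0, 0, 1]
    - [-0.0229, 0.0262, 0, 0, 0, 0, 1]
    - [-0.0229, 0.0262, 0, 0, 0, 0, 1]
    - [-0.0229, 0.0262, 0, 0, 0, 0, 1]
    - [-0.0229, 0.0262, 0, 0, 0, 0, 1]
    - [-0.0229, 0.0262, 0, 0, 0, 0, 1]
    - [-0.0229, 0.0262, 0, 0, 0, 0, 1]
    - [0, 0, 0, 0, 0, 0, 1]

```text
t: 1.68
eef_pos: [0.5294, 0.0295, 0.2313]
eef_rot: [3.137, 0.004, 1.165]
contact_force: [-0.8, -1.1, -0.4]
gripper_width: 0.0853
```

arm_command:
  series:
    - [0, 0, 0, 0, 0, 0.0192, 1]
    - [0, 0, 0, 0, 0, 0.0192, 1]
    - [0, 0, 0, 0, 0, 0.0192, 1]
    - [0, 0, 0, 0, 0, 0.0192, 1]
    - [0, 0, 0, 0, 0, 0.0192, 1]
    - [0, 0, 0, 0, 0, 0.0192, 1]
    - [0, 0, 0, 0, 0, 0.0192, 1]
    - [0, 0, 0, 0, 0, 0.0192, 1]
    - [0, 0, 0, 0, 0, 0.0192, 1]
    - [0, 0, 0, 0, 0, 0.0192, 1]
    - [0, 0, 0, 0, 0, 0.0192, 1]
    - [0, 0, 0, 0, 0, 0.0192, 1]
    - [0, 0, 0, 0, 0, 0.0192, 1]
    - [0, 0, 0, 0, 0, 0.0192, 1]
    - [0, 0, 0, 0, 0, 0.0192, 1]
    - [0, 0, 0, 0, 0, 0.0192, 1]
    - [0, 0, 0, 0, 0, 0.0192, 1]
    - [0, 0, 0, 0, 0, 0.0192, 1]
    - [0, 0, 0, 0, 0, 0, 1]
    - [0, 0, 0, 0, 0, 0, 1]

```text
t: 3.35
eef_pos: [0.5265, 0.0385, 0.2309]
eef_rot: [3.141, 0.0, -0.992]
contact_force: [0.2, -0.1, -1.0]
gripper_width: 0.0857
```

```bash
python3 - <<'E'
from h import *
print(observe()); print(camera_params('wrist'))
grab('wrist','w1')
E
```

```text
{'t': 3.35, 'joint_positions': array([-0.58466824,  0.53952749,  0.69676206,  1.8695278 , -0.43709473,
        0.89108498, -0.66793747]), 'dq': array([ 0.01364282, -0.00697756, -0.01293388, -0.00292562,  0.00506093,
       -0.00188086,  0.01105777]), 'tau': array([-1.87666663e-01, -4.25530136e+01,  7.94965714e+00, -1.62475312e+01,
       -2.90048966e-02,  1.45673426e-02, -1.81042026e-01]), 'eef_pos': array([0.52645654, 0.03846469, 0.23094691]), 'eef_rot': array([ 3.14068187e+00,  6.18915276e-05, -9.91841746e-01]), 'contact_force': array([ 0.1679481 , -0.09933464, -0.96681869]), 'torque': array([ 5.57284676e-05, -1.89921086e-02,  2.03148028e-02]), 'gripper_width': 0.08569375166570375}
{'fov_y': 68.72888907871614, 'cx': 259.0625563513431, 'cy': 187.77579206335795, 'world_from_camera': array([[ 5.47173209e-01,  7.94411910e-01,  2.63649761e-01,
         5.93901754e-01],
       [-8.37019229e-01,  5.19117397e-01,  1.72962244e-01,
         8.30721141e-02],
       [ 5.38089495e-04, -3.15320226e-01,  9.48985177e-01,
         3.74260505e-01],
       [ 0.00000000e+00,  0.00000000e+00,  0.00000000e+00,
         1.00000000e+00]])}
```

View pics/w1.png

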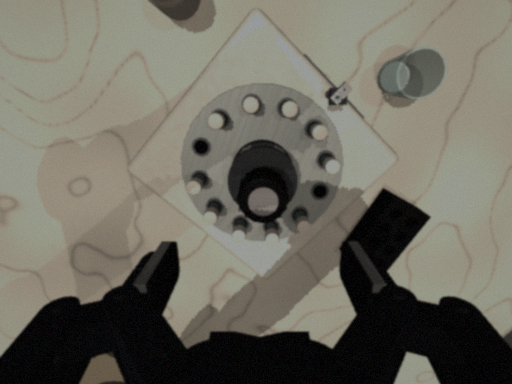

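The wrist view has the knob cap at about (263,201), the empty sockets at (202,147) and (320,191), and the pointer at (338,96). I'll refine the axis from it.

```bash
python3 - <<'E'
from h import *
z=np.load('pics/w1.npz'); T=z['T']; p=z['p'];d=z['d']
g=cv2.cvtColor(p,cv2.COLOR_RGB2GRAY)
sub=g[180:222,240:288]; _,t=cv2.threshold(sub,0,255,cv2.THRESH_OTSU)
n,l,s,c=cv2.connectedComponentsWithStats(t); print(s.tolist(),c.tolist())
for zz in (.162,.165,.168): print(onz('wrist',263,201,zz,T))
a=onz('wrist',202,147,.066,T);b=onz('wrist',320,191,.066,T);print(a,b,(a+b)/2,np.degrees(np.arctan2(*(b-a)[[1,0]])))
print(d[195:207:3,258:270:3], onz('wrist',335,100,.088,T))
E
```

```text
[[0, 0, 48, 42, 1185], [8, 7, 31, 29, 688], [36, 25, 12, 17, 94], [0, 30, 15, 12, 49]] [[23.10210970464135, 18.329113924050635], [22.82122093023256, 20.901162790697676], [43.170212765957444, 36.57446808510638], [4.918367346938775, 36.53061224489796]]
[0.52728942 0.03549558 0.162     ]
[0.52823093 0.03616628 0.165     ]
[0.52917243 0.03683697 0.168     ]
[0.51357926 0.10555403 0.066     ] [ 0.54376506 -0.03455209  0.066     ] [0.52867216 0.03550097 0.066     ] -77.84150382871337
[[0.22012113 0.2189615  0.         0.22036418]
 [0.22084555 0.22119682 0.2211956  0.22098699]
 [0.22260946 0.22188409 0.22233455 0.22203022]
 [0.22297607 0.22228503 0.2226409  0.2229312 ]] [0.63027985 0.01824911 0.088     ]
```

arm_command:
  series:
    - [0.0024, 0, 0.015, 0, 0, 0, 1]
    - [0, 0, 0.015, 0, 0, 0, 1]
    - [0, 0, 0.015, 0, 0, 0, 1]
    - [0, 0, 0.015, 0, 0, 0, 1]
    - [0, 0, 0.015, 0, 0, 0, 1]
    - [0, 0, 0.015, 0, 0, 0, 1]
    - [0, 0, 0.014, 0, 0, 0, 1]
    - [0, 0, 0, 0, 0, 0, 1]
    - [0, 0, 0, 0, 0, 0, 1]

```text
t: 4.15
eef_pos: [0.5277, 0.036, 0.127]
eef_rot: [3.141, 0.001, -0.994]
contact_force: [0.3, -0.9, -0.4]
gripper_width: 0.0853
```

```bash
python3 - <<'E'
from h import *
print(observe())
grab('wrist','w2'); grab('scene','s2')
p=cv2.imread('pics/s2.png'); c=p[100:270,150:340]; c=cv2.convertScaleAbs(cv2.resize(c,None,fx=3.5,fy=3.5,interpolation=cv2.INTER_CUBIC),alpha=1.5); cv2.imwrite('pics/s2z.png',c)
E
```

```text
{'t': 4.15, 'joint_positions': array([-0.48694809,  0.67730557,  0.56818369,  1.96341473, -0.57652887,
        0.66750337, -0.54696824]), 'dq': array([-0.01079489, -0.02102029,  0.02144835, -0.01826069,  0.00107461,
        0.00344141, -0.0078011 ]), 'tau': array([-1.98985814e-03, -4.63050699e+01,  7.41620734e+00, -1.15284124e+01,
       -3.00967076e-02,  3.10465257e-04,  4.31970146e-02]), 'eef_pos': array([0.52765723, 0.03603522, 0.12702412]), 'eef_rot': array([ 3.14054449e+00,  9.14282930e-04, -9.94289895e-01]), 'contact_force': array([ 0.26929286, -0.87453976, -0.41414808]), 'torque': array([-0.04445767, -0.05130011,  0.0103342 ]), 'gripper_width': 0.0852759366083837}
```

View pics/w2.png

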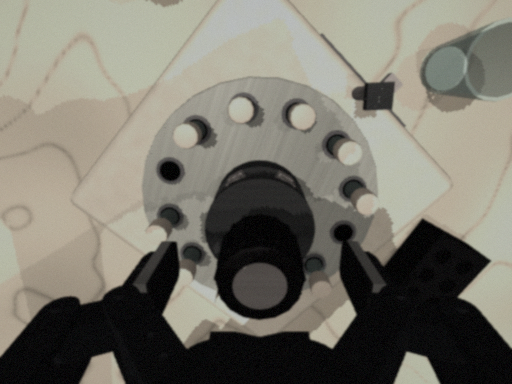

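View pics/s2z.png

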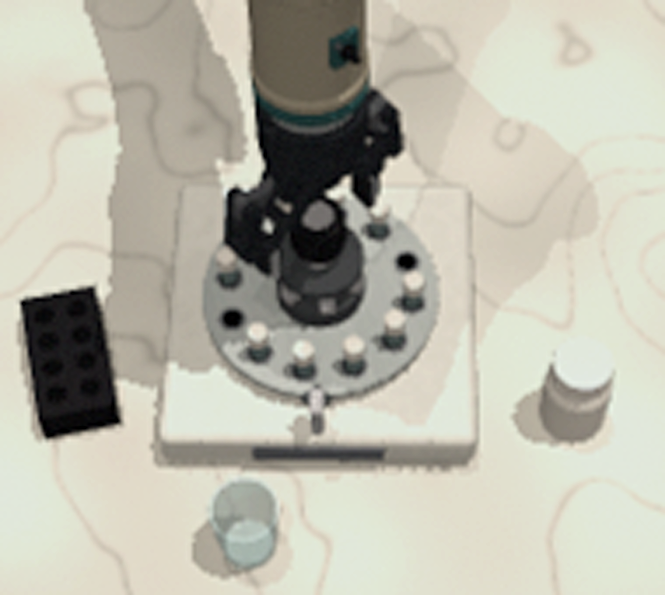

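The knob sits centred between the fingers (cap at 260, fingers at 178 and 341). Now I'll close gently.

arm_command:
  series:
    - [0, 0, 0, 0, 0, 0, 0]
    - [0, 0, 0, 0, 0, 0, 0]
    - [0, 0, 0, 0, 0, 0, 0]
    - [0, 0, 0, 0, 0, 0, 0]
    - [0, 0, 0, 0, 0, 0, 0]
    - [0, 0, 0, 0, 0, 0, 0]
    - [0, 0, 0, 0, 0, 0, 0]
    - [0, 0, 0, 0, 0, 0, 0]
    - [0, 0, 0, 0, 0, 0, 0]
    - [0, 0, 0, 0, 0, 0, 0]
  squeeze: 35

```text
t: 5.08
eef_pos: [0.5283, 0.0362, 0.1274]
eef_rot: [-3.141, -0.0, -0.995]
contact_force: [0.9, -0.2, 1.9]
gripper_width: 0.0389
```

arm_command:
  series:
    - [0, 0, 0, 0, 0, 0, 0]
    - [0, 0, 0.0005, 0, 0, 0, 0]
    - [0, 0, 0.0005, 0, 0, 0, 0]
    - [0, 0, 0, 0, 0, 0, 0]
    - [0, 0, 0, 0, 0, 0, 0]

```text
t: 5.5
eef_pos: [0.5283, 0.0361, 0.1263]
eef_rot: [-3.141, -0.0, -0.995]
contact_force: [1.4, -0.1, 0.8]
gripper_width: 0.0391
```

arm_command:
  series:
    - [0, 0, 0.0005, 0, 0, 0, 0]
    - [0, 0, 0.0005, 0, 0, 0, 0]
    - [0, 0, 0, 0, 0, 0, 0]

```text
t: 5.75
eef_pos: [0.5283, 0.0362, 0.1252]
eef_rot: [-3.141, -0.0, -0.996]
contact_force: [0.8, 0.2, 1.2]
gripper_width: 0.0395
```

arm_command:
  series:
    - [0, 0, 0.0005, 0, 0, 0, 0]
    - [0, 0, 0.0003, 0, 0, 0, 0]
    - [0, 0, 0, 0, 0, 0, 0]

```text
t: 6.0
eef_pos: [0.5283, 0.0362, 0.1249]
eef_rot: [-3.141, 0.0, -0.996]
contact_force: [0.0, 0.8, 5.4]
gripper_width: 0.0392
```

arm_command:
  series:
    - [0, 0, 0.0003, 0, 0, 0, 0]
    - [0, 0, 0, 0, 0, 0, 0]
    - [0, 0, 0, 0, 0, 0, 0]

```text
t: 6.25
eef_pos: [0.5283, 0.0362, 0.1249]
eef_rot: [-3.141, 0.0, -0.996]
contact_force: [0.5, 2.0, 8.6]
gripper_width: 0.0395
```

arm_command:
  series:
    - [0, 0, 0, 0, 0, -0.004, 0]
    - [0, 0, 0, 0, 0, -0.004, 0]
    - [0, 0, 0, 0, 0, -0.004, 0]
    - [0, 0, 0, 0, 0, -0.004, 0]
    - [0, 0, 0, 0, 0, 0, 0]

```text
t: 6.67
eef_pos: [0.5283, 0.0361, 0.1249]
eef_rot: [-3.141, -0.0, -0.894]
contact_force: [-0.5, 1.1, 7.7]
gripper_width: 0.0393
```

arm_command:
  series:
    - [0, 0, 0, 0, 0, -0.004, 0]
    - [0, 0, 0, 0, 0, -0.004, 0]
    - [0, 0, 0, 0, 0, -0.004, 0]
    - [0, 0, 0, 0, 0, -0.004, 0]
    - [0, 0, 0, 0, 0, 0, 0]

```text
t: 7.08
eef_pos: [0.5284, 0.0361, 0.1249]
eef_rot: [-3.14, -0.0, -0.794]
contact_force: [0.5, -0.1, 8.1]
gripper_width: 0.0392
```

arm_command:
  series:
    - [0, 0, 0, 0, 0, -0.004, 0]
    - [0, 0, 0, 0, 0, -0.004, 0]
    - [0, 0, 0, 0, 0, -0.004, 0]
    - [0, 0, 0, 0, 0, -0.004, 0]
    - [0, 0, 0, 0, 0, 0, 0]

```text
t: 7.5
eef_pos: [0.5284, 0.0361, 0.1249]
eef_rot: [-3.141, -0.0, -0.693]
contact_force: [0.2, -0.4, 7.3]
gripper_width: 0.039
```

arm_command:
  series:
    - [0, 0, 0, 0, 0, -0.004, 0]
    - [0, 0, 0, 0, 0, -0.004, 0]
    - [0, 0, 0, 0, 0, -0.004, 0]
    - [0, 0, 0, 0, 0, -0.004, 0]
    - [0, 0, 0, 0, 0, 0, 0]

```text
t: 7.92
eef_pos: [0.5284, 0.036, 0.1243]
eef_rot: [-3.141, -0.001, -0.592]
contact_force: [2.6, 0.3, 1.5]
gripper_width: 0.0389
```

The force fell from 7 N to 1.5 N and the knob dropped 0.6 mm, so the teeth are entering. I'll ease it down.

arm_command:
  series:
    - [0, 0, 0.0005, 0, 0, 0, 0]
    - [0, 0, 0.0005, 0, 0, 0, 0]
    - [0, 0, 0, 0, 0, 0, 0]

```text
t: 8.17
eef_pos: [0.5284, 0.036, 0.1231]
eef_rot: [-3.141, -0.001, -0.594]
contact_force: [2.9, 0.7, 1.8]
gripper_width: 0.0392
```

arm_command:
  series:
    - [0, 0, 0.0005, 0, 0, 0, 0]
    - [0, 0, 0.0005, 0, 0, 0, 0]
    - [0, 0, 0, 0, 0, 0, 0]

```text
t: 8.42
eef_pos: [0.5284, 0.036, 0.1221]
eef_rot: [-3.141, -0.001, -0.593]
contact_force: [3.2, -0.6, 1.4]
gripper_width: 0.0391
```

arm_command:
  series:
    - [0, 0, 0.0005, 0, 0, 0, 0]
    - [0, 0, 0.0005, 0, 0, 0, 0]
    - [0, 0, 0.0005, 0, 0, 0, 0]
    - [0, 0, 0.0005, 0, 0, 0, 0]
    - [0, 0, 0, 0, 0, 0, 0]

```text
t: 8.83
eef_pos: [0.5284, 0.036, 0.1202]
eef_rot: [-3.141, -0.001, -0.593]
contact_force: [4.1, 0.0, 2.6]
gripper_width: 0.039
```

arm_command:
  series:
    - [0, 0, 0.0005, 0, 0, 0, 0]
    - [0, 0, 0.0005, 0, 0, 0, 0]
    - [0, 0, 0.0005, 0, 0, 0, 0]
    - [0, 0, 0.0005, 0, 0, 0, 0]
    - [0, 0, 0, 0, 0, 0, 0]

```text
t: 9.25
eef_pos: [0.5284, 0.0361, 0.1182]
eef_rot: [-3.141, -0.001, -0.593]
contact_force: [4.5, -1.3, 2.6]
gripper_width: 0.0396
```

arm_command:
  series:
    - [0, 0, 0.0005, 0, 0, 0, 0]
    - [0, 0, 0.0005, 0, 0, 0, 0]
    - [0, 0, 0, 0, 0, 0, 0]
    - [0, 0, 0, 0, 0, 0, 0]

```text
t: 9.58
eef_pos: [0.5283, 0.0361, 0.1172]
eef_rot: [-3.141, -0.0, -0.593]
contact_force: [4.5, -0.6, 2.7]
gripper_width: 0.0395
```

arm_command:
  series:
    - [0, 0, 0.0004, 0, 0, 0, 0]
    - [0, 0, 0.0003, 0, 0, 0, 0]
    - [0, 0, 0, 0, 0, 0, 0]
    - [0, 0, 0, 0, 0, 0, 0]

```text
t: 9.92
eef_pos: [0.5284, 0.036, 0.1169]
eef_rot: [-3.141, -0.001, -0.593]
contact_force: [3.4, -0.2, 5.6]
gripper_width: 0.039
```

arm_command:
  series:
    - [0, 0, 0.0003, 0, 0, 0, 0]
    - [0, 0, 0.0002, 0, 0, 0, 0]
    - [0, 0, 0, 0, 0, 0, 0]

```text
t: 10.17
eef_pos: [0.5284, 0.036, 0.1168]
eef_rot: [-3.141, -0.0, -0.594]
contact_force: [2.7, -1.6, 10.8]
gripper_width: 0.039
```

The knob stops at z = 0.1168, 8.1 mm below the tip contact, as expected for fully home. Next I'll firm up the grip and turn anticlockwise, taking up the free play slowly first.

arm_command:
  series:
    - [0, 0, 0, 0, 0, 0, 0]
    - [0, 0, 0, 0, 0, 0, 0]
    - [0, 0, 0, 0, 0, -0.0028, 0]
    - [0, 0, 0, 0, 0, -0.0028, 0]
    - [0, 0, 0, 0, 0, -0.0028, 0]
    - [0, 0, 0, 0, 0, -0.0028, 0]
    - [0, 0, 0, 0, 0, -0.0028, 0]
    - [0, 0, 0, 0, 0, -0.0028, 0]
    - [0, 0, 0, 0, 0, -0.0028, 0]
    - [0, 0, 0, 0, 0, -0.0028, 0]
    - [0, 0, 0, 0, 0, -0.0028, 0]
    - [0, 0, 0, 0, 0, -0.0028, 0]
    - [0, 0, 0, 0, 0, -0.0028, 0]
    - [0, 0, 0, 0, 0, -0.0028, 0]
  squeeze: 60

```text
t: 11.33
eef_pos: [0.5285, 0.036, 0.1168]
eef_rot: [-3.141, -0.001, -0.382]
contact_force: [2.2, 0.3, 9.7]
gripper_width: 0.0388
```

```bash
python3 - <<'E'
from h import *
o=observe(); print(o['torque'],o['contact_force'],o['eef_rot'])
z,_=grab('wrist','w3')
E
```

```text
[-0.08240038 -0.64954641 -0.00110407] [2.24035414 0.25001002 9.69110995] [-3.14083800e+00 -8.31032927e-04 -3.81757330e-01]
```

View pics/w3.png

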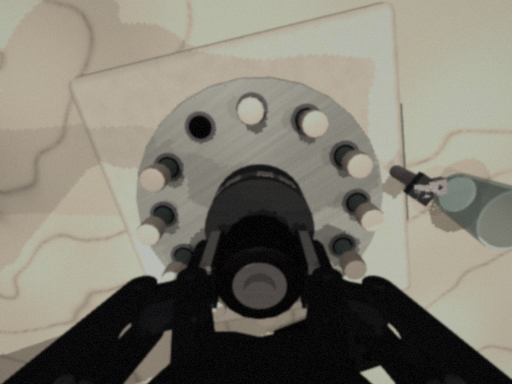

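The wrist view has one empty socket at (200,127) and the pointer at (400,172). Next I check whether the carousel has moved.

```bash
cat >> h.py <<'E'
AX=np.array([.5281,.0362])
def ang(name,u,v,z=.066,cam='wrist'):
    T=np.load(f'pics/{name}.npz')['T']; q=onz(cam,u,v,z,T)[:2]-AX
    return np.degrees(np.arctan2(q[1],q[0])),np.hypot(*q)
E
python3 - <<'E'
from h import *
print(ang('w1',202,147),ang('w1',320,191),ang('w2',170,170),ang('w2',343,231),ang('w3',200,127))
print(ang('w1',335,100,.088),ang('w3',392,170,.088))
E
```

```text
(np.float64(101.8252743047874), np.float64(0.0708578436699825)) (np.float64(-77.51567472938851), np.float64(0.07246552604485612)) (np.float64(101.11357963177788), np.float64(0.07229832996411627)) (np.float64(-76.4683193641984), np.float64(0.07222595904302229)) (np.float64(101.81226194988487), np.float64(0.07221299333840253))
(np.float64(-9.964008535935818), np.float64(0.10374466513819589)) (np.float64(1.1031394266438415), np.float64(0.0915867381027385))
```

The carousel hasn't moved yet, so I'm still in the free play. I'll carry on.

arm_command:
  series:
    - [0, 0, 0, 0, 0, -0.0028, 0]
    - [0, 0, 0, 0, 0, -0.0028, 0]
    - [0, 0, 0, 0, 0, -0.0028, 0]
    - [0, 0, 0, 0, 0, -0.0028, 0]
    - [0, 0, 0, 0, 0, -0.004, 0]
    - [0, 0, 0, 0, 0, -0.004, 0]
    - [0, 0, 0, 0, 0, -0.004, 0]
    - [0, 0, 0, 0, 0, -0.004, 0]
    - [0, 0, 0, 0, 0, -0.004, 0]
    - [0, 0, 0, 0, 0, -0.004, 0]

```text
t: 12.22
eef_pos: [0.5286, 0.036, 0.1169]
eef_rot: [-3.141, -0.001, -0.162]
contact_force: [3.1, 0.5, 10.1]
gripper_width: 0.0391
```

```bash
python3 - <<'E'
from h import *
o=observe(); print(o['torque'],o['contact_force'],o['eef_rot'])
z,_=grab('wrist','w4')
E
```

```text
[-0.11055984 -0.65332784 -0.34102289] [ 3.07819926  0.51992911 10.12123072] [-3.14087439e+00 -1.27536796e-03 -1.61523136e-01]
```

View pics/w4.png

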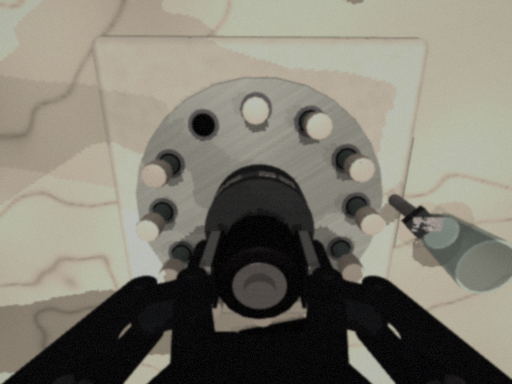

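```bash
python3 - <<'E'
from h import *
print(ang('w4',203.5,125))
E
```

```text
(np.float64(112.15466072678916), np.float64(0.07190177986836044))
```

The carousel now follows the knob: the socket is at 112.2°, torque is 0.34 N m, and about 58° remain.

arm_command:
  series:
    - [0, 0, 0, 0, 0, -0.005, 0]
    - [0, 0, 0, 0, 0, -0.005, 0]
    - [0, 0, 0, 0, 0, -0.005, 0]
    - [0, 0, 0, 0, 0, -0.005, 0]
    - [0, 0, 0, 0, 0, -0.005, 0]
    - [0, 0, 0, 0, 0, -0.005, 0]
    - [0, 0, 0, 0, 0, -0.005, 0]
    - [0, 0, 0, 0, 0, -0.005, 0]
    - [0, 0, 0, 0, 0, -0.005, 0]
    - [0, 0, 0, 0, 0, -0.005, 0]
    - [0, 0, 0, 0, 0, -0.005, 0]
    - [0, 0, 0, 0, 0, -0.005, 0]
    - [0, 0, 0, 0, 0, -0.005, 0]
    - [0, 0, 0, 0, 0, -0.005, 0]
    - [0, 0, 0, 0, 0, -0.005, 0]

```text
t: 13.52
eef_pos: [0.5288, 0.036, 0.1169]
eef_rot: [3.141, -0.002, 0.31]
contact_force: [4.5, -0.6, 9.4]
gripper_width: 0.0388
```

arm_command:
  series:
    - [0, 0, 0, 0, 0, -0.005, 0]
    - [0, 0, 0, 0, 0, -0.005, 0]
    - [0, 0, 0, 0, 0, -0.005, 0]
    - [0, 0, 0, 0, 0, -0.005, 0]
    - [0, 0, 0, 0, 0, -0.005, 0]
    - [0, 0, 0, 0, 0, -0.005, 0]
    - [0, 0, 0, 0, 0, -0.005, 0]
    - [0, 0, 0, 0, 0, -0.005, 0]
    - [0, 0, 0, 0, 0, -0.005, 0]
    - [0, 0, 0, 0, 0, -0.005, 0]
    - [0, 0, 0, 0, 0, -0.005, 0]
    - [0, 0, 0, 0, 0, -0.005, 0]
    - [0, 0, 0, 0, 0, -0.005, 0]
    - [0, 0, 0, 0, 0, -0.005, 0]
    - [0, 0, 0, 0, 0, -0.004, 0]
    - [0, 0, 0, 0, 0, 0, 0]

```text
t: 14.85
eef_pos: [0.5289, 0.0361, 0.1169]
eef_rot: [3.14, -0.002, 0.776]
contact_force: [4.0, -0.1, 8.9]
gripper_width: 0.0388
```

```bash
python3 - <<'E'
from h import *
o=observe(); print(o['torque'],o['contact_force'],o['eef_rot'])
grab('wrist','w5')
grab('scene','s5')
p=cv2.imread('pics/s5.png'); c=p[100:270,150:340]; c=cv2.convertScaleAbs(cv2.resize(c,None,fx=3.5,fy=3.5,interpolation=cv2.INTER_CUBIC),alpha=1.5); cv2.imwrite('pics/s5z.png',c)
E
```

```text
[-0.10634235 -0.84566543 -0.17858846] [ 3.99966647 -0.05906948  8.85345318] [ 3.14043164e+00 -1.62247173e-03  7.75526192e-01]
```

View pics/w5.png

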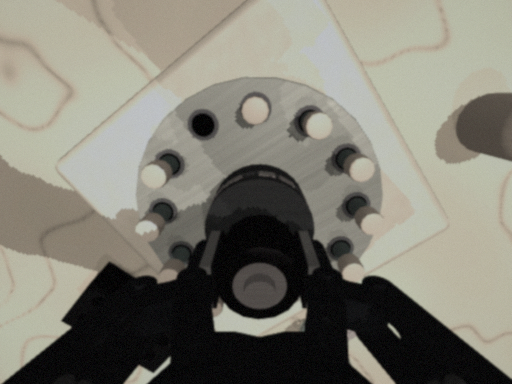

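View pics/s5z.png

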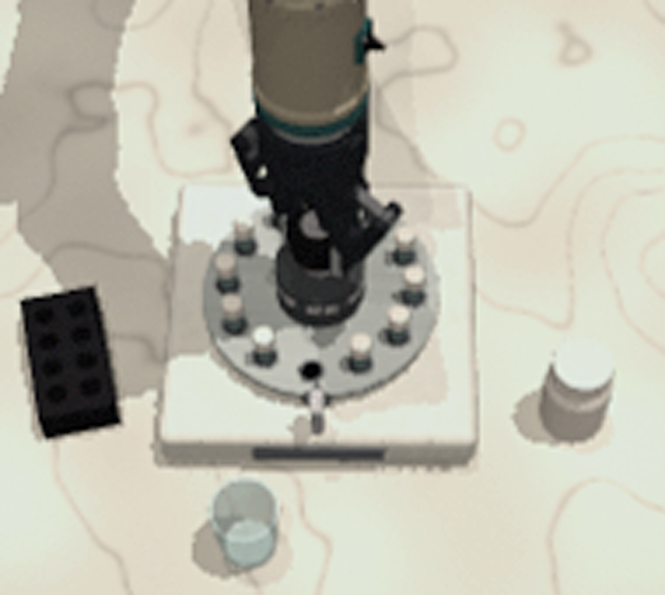

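In the scene crop the empty socket at (311,370) is almost at the pointer (316,393). I'll work out what's left.

```bash
python3 - <<'E'
from h import *
print(ang('w5',203,125), ang('s5',238.5,205.4,cam='scene'), ang('s5',150+316.5/3.5-.5,100+393.5/3.5-.5,.088,cam='scene'))
E
```

```text
(np.float64(165.93454820015288), np.float64(0.07147948994215711)) (np.float64(-14.870029543269258), np.float64(0.07362316656476686)) (np.float64(-10.511956594471535), np.float64(0.104819448063605))
```

arm_command:
  series:
    - [0, 0, 0, 0, 0, -0.0035, 0]
    - [0, 0, 0, 0, 0, -0.0035, 0]
    - [0, 0, 0, 0, 0, -0.0035, 0]
    - [0, 0, 0, 0, 0, -0.0035, 0]
    - [0, 0, 0, 0, 0, 0, 0]
    - [0, 0, 0, 0, 0, 0, 0]
    - [0, 0, 0, 0, 0, 0, 0]
    - [0, 0, 0, 0, 0, 0, 0]

```text
t: 15.62
eef_pos: [0.529, 0.0362, 0.1169]
eef_rot: [3.14, -0.001, 0.863]
contact_force: [3.7, -0.4, 9.5]
gripper_width: 0.0387
```

arm_command:
  series:
    - [0, 0, 0, 0, 0, 0, 1]
    - [0, 0, 0, 0, 0, 0, 1]
    - [0, 0, 0, 0, 0, 0, 1]
    - [0, 0, 0, 0, 0, 0, 1]
    - [0, 0, 0, 0, 0, 0, 1]
    - [0, 0, 0, 0, 0, 0, 1]
    - [0, 0, 0, 0, 0, 0, 1]
    - [0, 0, 0, 0, 0, 0, 1]
    - [0, 0, 0, 0, 0, 0, 1]
    - [0, 0, 0, 0, 0, 0, 1]

```text
t: 16.45
eef_pos: [0.5281, 0.0361, 0.116]
eef_rot: [-3.142, 0.0, 0.863]
contact_force: [-0.5, -0.1, -0.5]
gripper_width: 0.0854
```

```bash
python3 - <<'E'
from h import *
o=observe(); print(o['torque'],o['contact_force'],o['eef_rot'])
grab('wrist','w6')
grab('scene','s6')
p=cv2.imread('pics/s6.png'); c=p[100:270,150:340]; c=cv2.convertScaleAbs(cv2.resize(c,None,fx=3.5,fy=3.5,interpolation=cv2.INTER_CUBIC),alpha=1.5); cv2.imwrite('pics/s6z.png',c)
E
```

```text
[-0.07458763  0.0054492  -0.02443175] [-0.52715654 -0.06286108 -0.49398566] [-3.14153376e+00  2.53837400e-05  8.63053320e-01]
```

View pics/w6.png

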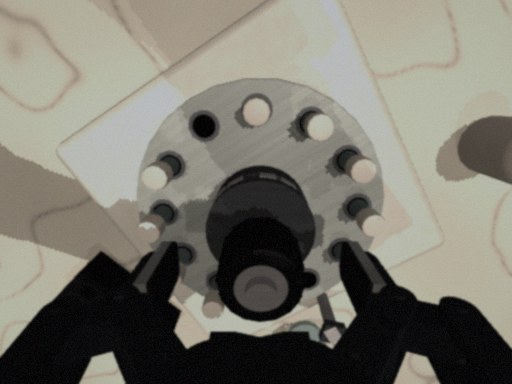

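View pics/s6z.png

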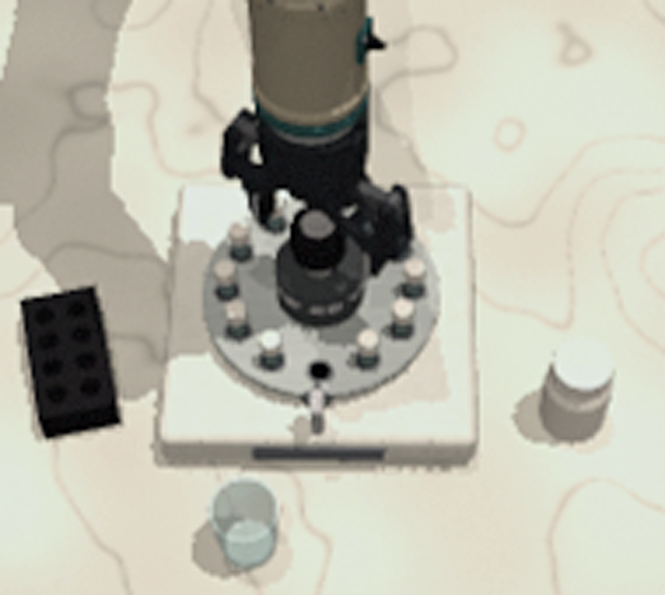

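The gripper has let go and the socket at (319,371) lines up with the pointer at (317,394). I'll retreat straight up and verify.

arm_command:
  series:
    - [0, 0, -0.005, 0, 0, 0, 1]
    - [0, 0, -0.015, 0, 0, 0, 1]
    - [0, 0, -0.02, 0, 0, 0, 1]
    - [0, 0, -0.02, 0, 0, 0, 1]
    - [0, 0, -0.02, 0, 0, 0, 1]
    - [0, 0, -0.02, 0, 0, 0, 1]
    - [0, 0, -0.02, 0, 0, 0, 1]
    - [0, 0, -0.01, 0, 0, 0, 1]
    - [0, 0, 0, 0, 0, 0, 1]
    - [0, 0, 0, 0, 0, 0, 1]

```text
t: 17.38
eef_pos: [0.528, 0.0361, 0.246]
eef_rot: [3.141, -0.0, 0.863]
contact_force: [-0.5, -0.8, 0.2]
gripper_width: 0.0851
```

```bash
python3 - <<'E'
from h import *
o=observe(); print(o['t'],o['eef_pos'],o['contact_force'])
grab('wrist','w7')
grab('scene','s7')
p=cv2.imread('pics/s7.png'); c=p[100:270,150:340]; c=cv2.convertScaleAbs(cv2.resize(c,None,fx=3.5,fy=3.5,interpolation=cv2.INTER_CUBIC),alpha=1.5); cv2.imwrite('pics/s7z.png',c)
E
```

```text
17.3833 [0.52801031 0.03610683 0.24603487] [-0.50011291 -0.8430776   0.18139956]
```

View pics/w7.png

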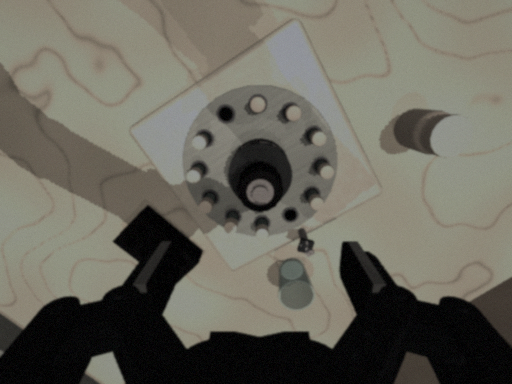

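View pics/s7z.png

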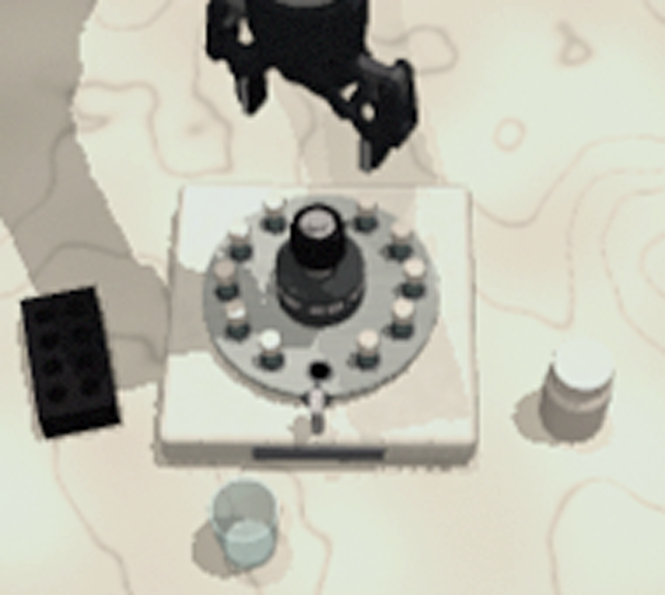

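```bash
python3 - <<'E'
from h import *
print(ang('w7',226.5,114.5),ang('w7',290,215),ang('w7',300,234,.088),ang('s7',150+319.5/3.5-.5,100+371/3.5-.5,cam='scene'))
c=camera_params('wrist'); f=192/np.tan(np.radians(c['fov_y'])/2)
for n,u0,v0 in [('w1',263,201),('w7',260,191)]:
    z=np.load(f'pics/{n}.npz'); d=z['d']; T=z['T']; zs=[]
    for v in range(v0-6,v0+7):
        for u in range(u0-6,u0+7):
            k=d[v,u]
            if k>0: zs.append((T@np.array([(u-c['cx'])/f*k,-(v-c['cy'])/f*k,-k,1]))[2])
    print(n,np.median(zs))
E
```

```text
(np.float64(170.77954092719068), np.float64(0.071143446409911)) (np.float64(-8.662711632597029), np.float64(0.07191958695913925)) (np.float64(-8.187636867421977), np.float64(0.08997266631220126)) (np.float64(-10.193856194822366), np.float64(0.07356063020047582))
w1 0.16722705332954568
w7 0.16087296648500132
```

The cap dropped only 6.4 mm by depth, less than the tool's 10.6 mm travel. I'll cross-check across the saved frames before handing in.

```bash
python3 - <<'E'
from h import *
def zmap(n,cam,u0,v0,r):
    c=camera_params(cam); f=192/np.tan(np.radians(c['fov_y'])/2)
    z=np.load(f'pics/{n}.npz'); d=z['d']; T=z['T']; zs=[]
    for v in range(v0-r,v0+r+1):
        for u in range(u0-r,u0+r+1):
            k=d[v,u]
            if k>0: zs.append((T@np.array([(u-c['cx'])/f*k,-(v-c['cy'])/f*k,-k,1]))[2])
    return np.median(zs),np.std(zs),len(zs)
for n,u,v in [('w1',263,202),('w2',260,286),('w3',260,285),('w4',260,285),('w5',260,285),('w6',262,289),('w7',260,191)]: print(n,zmap(n,'wrist',u,v,7))
# cap pixel in each scene
for n in ['s0','s2','s6','s7']:
    p=cv2.imread(f'pics/{n}.png'); g=cv2.cvtColor(p,cv2.COLOR_BGR2GRAY)[152:176,230:252]
    cv2.imwrite('pics/x.png',g); _,t=cv2.threshold(g,0,255,cv2.THRESH_OTSU)
    k,l,s,c=cv2.connectedComponentsWithStats(t)
    print(n,[(int(a[4]),(b+[230,152]).round(1).tolist()) for a,b in zip(s[1:],c[1:])])
    print(zmap(n,'scene',240,161 if n in('s0','s2') else 164,3))
# rays at axis -> height
z=np.load('pics/w7.npz')
for n,cam,u,v in [('w1','wrist',262.8,200.9),('w7','wrist',260,191),('s0','scene',240.2,161.1)]:
    o,r=ray(cam,u,v,np.load(f'pics/{n}.npz')['T']); d=r[:2]; s=((AX-o[:2])@d)/(d@d); print(n,(o+s*r))
E
```

```text
w1 (np.float64(0.16723602326627393), np.float64(0.0006542525095943884), 223)
w2 (np.float64(0.16792764192153792), np.float64(0.0005321758923556112), 225)
w3 (np.float64(0.16162906770663493), np.float64(0.0008579789713559089), 223)
w4 (np.float64(0.16172931835691884), np.float64(0.0008463829758757442), 225)
w5 (np.float64(0.16164791945408935), np.float64(0.0008476289841846313), 224)
w6 (np.float64(0.16178597944479495), np.float64(0.0006304189208939123), 225)
w7 (np.float64(0.16070846192879173), np.float64(0.0021779607778330402), 225)
s0 [(148, [241.7, 155.6]), (62, [240.1, 161.1]), (3, [230.0, 166.0])]
(np.float64(0.16547631603025992), np.float64(0.0015640306516150886), 49)
s2 [(68, [248.4, 157.5]), (6, [231.3, 158.7]), (44, [240.5, 161.3])]
(np.float64(0.16502796146962928), np.float64(0.01708320561445029), 49)
s6 [(61, [231.9, 160.6]), (8, [249.2, 159.9]), (55, [240.0, 163.8])]
(np.float64(0.15803189444192467), np.float64(0.00851269343901202), 48)
s7 [(218, [240.6, 157.3]), (61, [240.3, 163.4])]
(np.float64(0.15796252439913472), np.float64(0.0030269317514348623), 49)
w1 [0.52806912 0.03624353 0.16453556]
w7 [0.52825584 0.0363847  0.15144673]
s0 [0.5279187  0.03451611 0.16371173]
```

```bash
python3 - <<'E'
from h import *
c=camera_params('wrist'); f=192/np.tan(np.radians(c['fov_y'])/2)
for n,u0,v0 in [('w2',260,286),('w6',262,289)]:
    z=np.load(f'pics/{n}.npz'); d=z['d']; T=z['T']; print(n)
    v=v0
    for v in (v0-8,v0,v0+12):print(v,[(u,round((T@np.array([(u-c['cx'])/f*d[v,u],-(v-c['cy'])/f*d[v,u],-d[v,u],1]))[2],4)) for u in range(u0-44,u0+45,4)])
p=cv2.imread('pics/w2.png')[230:330,200:320];q=cv2.imread('pics/w6.png')[230:330,200:320]
cv2.imwrite('pics/cmp.png',cv2.convertScaleAbs(cv2.resize(np.hstack([p,q]),None,fx=3.2,fy=3.2),alpha=2))
E
```

```text
w2
278 [(216, np.float64(0.1648)), (220, np.float64(0.1665)), (224, np.float64(0.1674)), (228, np.float64(0.1675)), (232, np.float64(0.1673)), (236, np.float64(0.1676)), (240, np.float64(0.168)), (244, np.float64(0.1673)), (248, np.float64(0.1677)), (252, np.float64(0.1674)), (256, np.float64(0.1685)), (260, np.float64(0.1688)), (264, np.float64(0.1674)), (268, np.float64(0.1674)), (272, np.float64(0.1679)), (276, np.float64(0.1685)), (280, np.float64(0.1669)), (284, np.float64(0.1679)), (288, np.float64(0.1677)), (292, np.float64(0.1679)), (296, np.float64(0.1672)), (300, np.float64(0.1667)), (304, np.float64(0.1615))]
286 [(216, np.float64(0.0664)), (220, np.float64(0.1667)), (224, np.float64(0.1671)), (228, np.float64(0.1685)), (232, np.float64(0.2711)), (236, np.float64(0.1677)), (240, np.float64(0.1685)), (244, np.float64(0.168)), (248, np.float64(0.1679)), (252, np.float64(0.1683)), (256, np.float64(0.1681)), (260, np.float64(0.1677)), (264, np.float64(0.168)), (268, np.float64(0.1678)), (272, np.float64(0.1673)), (276, np.float64(0.1679)), (280, np.float64(0.2711)), (284, np.f
[... 1950 characters left out ...]
 np.float64(0.1574)), (302, np.float64(0.1546)), (306, np.float64(0.0661))]
301 [(218, np.float64(0.0962)), (222, np.float64(0.0942)), (226, np.float64(0.1553)), (230, np.float64(0.1552)), (234, np.float64(0.1568)), (238, np.float64(0.1554)), (242, np.float64(0.155)), (246, np.float64(0.1615)), (250, np.float64(0.1615)), (254, np.float64(0.1619)), (258, np.float64(0.1619)), (262, np.float64(0.1627)), (266, np.float64(0.1614)), (270, np.float64(0.1624)), (274, np.float64(0.1612)), (278, np.float64(0.1565)), (282, np.float64(0.1559)), (286, np.float64(0.1557)), (290, np.float64(0.1553)), (294, np.float64(0.1557)), (298, np.float64(0.1548)), (302, np.float64(0.0651)), (306, np.float64(0.0467))]
```

View pics/cmp.png

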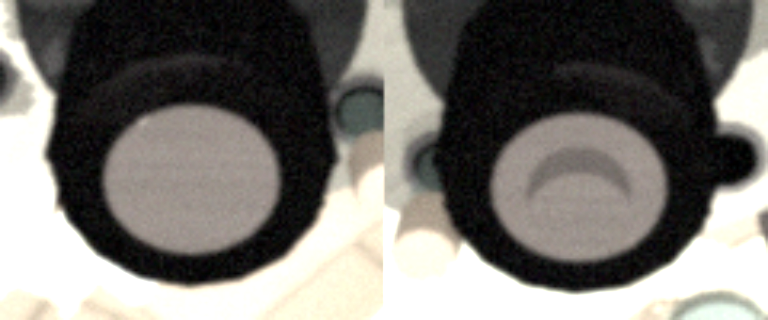

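The light spot in the middle is the spindle end showing through the lowered knob; the knob's own rim fell from 0.1676 to about 0.156. I'll compare the rim while it was held at the stop with the rim after release.

```bash
python3 - <<'E'
from h import *
c=camera_params('wrist'); f=192/np.tan(np.radians(c['fov_y'])/2)
for n,u0,v0,r0,r1 in [('w2',260,286,20,36),('w3',260,285,20,36),('w4',260,285,20,36),('w5',260,285,20,36),('w6',261,288,20,36),('w7',260,191,10,16)]:
    z=np.load(f'pics/{n}.npz'); d=z['d']; T=z['T']
    v,u=np.mgrid[:384,:512]; r=np.hypot(u-u0,(v-v0)*1.15); m=(r>r0)&(r<r1)&(d>0)
    P=np.stack([(u-c['cx'])/f*d,-(v-c['cy'])/f*d,-d,np.ones_like(d)],-1)[m]@T.T
    zz=P[:,2]; print(n,np.median(zz).round(5),np.median(zz[abs(zz-np.median(zz))<.002]).round(5))
    # carousel cap tops ref & base top
    P=np.stack([(u-c['cx'])/f*d,-(v-c['cy'])/f*d,-d,np.ones_like(d)],-1)@T.T
    Z=P[...,2]; R=np.hypot(P[...,0]-AX[0],P[...,1]-AX[1])
    q=Z[(R<.084)&(R>.06)&(Z>.094)&(Z<.104)]; print('  capZ',np.median(q).round(5)); q=Z[(R>.1)&(R<.118)&(Z>.04)&(Z<.05)]; print('  baseZ',np.median(q).round(5))
E
```

```text
w2 0.16754 0.16754
  capZ 0.09918
  baseZ 0.04642
w3 0.15591 0.15587
  capZ 0.09852
  baseZ 0.04568
w4 0.15589 0.15584
  capZ 0.0985
  baseZ 0.04568
w5 0.15593 0.15589
  capZ 0.09852
  baseZ 0.04568
w6 0.15597 0.15593
  capZ 0.0985
  baseZ 0.04568
w7 0.15531 0.15526
  capZ 0.09772
  baseZ 0.0449
```

The rim sits at the same height held and released (0.1559 each), about 0.155 after correcting for bias, so the knob is home. Handing in.

```bash
python3 - <<'E'
from h import *
print(finish_job())
E
```

```text
the job is handed in; nothing more can be done
None
```

The mixer is in gear with an empty socket at the pointer, and I handed the job in at about 17.5 s; no verdict is reported.

**What I did:**
- I gripped the knob and lowered it slowly until the teeth met, at about 9 N.
- I rocked it one way only, anticlockwise, under that light press. The teeth dropped in after about 23°, so I never had to reverse.
- I eased it to its stop, 8.1 mm below the tip contact, with at most about 11 N on the wrist.
- I turned anticlockwise until the carousel had moved about 69°, opened the gripper and lifted straight up.

**Last checks:**
- **Gear:** the knob's top rim is at about 155.3 mm, which is 12.5 to 13 mm of slide. It read the same held at the stop and just after release.
- **Socket:** it stands at -8.7° in the wrist view and -10.2° in the scene view, against about -9.4° for the pointer. That is within about 1 mm sideways.
- **Surroundings:** the robot touches nothing, and the jar, beaker and rack look unmoved in the pictures.

**Checks that disagreed:** the first depth reading at the knob's centre showed only a 6 mm drop. That spot turned out to be the spindle end showing through the lowered knob, and the rim confirmed it was home. The rim's drop (about 11.7 mm) is also about 1 mm more than the tool's travel (10.6 mm). I put that down to depth error or the closing pads nudging the knob down, but did not settle which.

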